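# Sort the desk clutter into the organiser trays

### The arm

A 6-joint arm with a two-finger parallel gripper is mounted at the origin on a cart in front of the work surface, level with it; the furniture and walls round the work are solid. World frame = base frame: x ahead of the robot, y to its left, z up, the work surface at z = 0. Lengths are in m, angles in rad, forces in N, time in s.
With the tool pointing down it reaches from about 0.25 to 0.85 m from the base axis. Payload 12.5 kg.
Tool frame: the origin (TCP) lies midway between the tips of the shut fingers; the grasp point (between the pads) lies ctrl.grip_point_offset behind it (ctrl.grip_point_offset is the distance from the TCP to the grasp point, in m); z points along the fingers, y is the line along which they close (so a half turn about z gives the same grasp; the last joint's range is limited). The gripper opens to 93 mm and grips with 3 to 60 N. Pads are 15 mm wide; open, the fingers measure 128 mm over their backs; the gripper's body (75 mm by 188 mm) begins 65 mm behind the grasp point.
Start: joints at [1.214, 0.351, 1.652, -0, 1.139, -0.085], TCP at [0.148, 0.53, 0.185] pointing down, gripper open.
Joint ranges: [-2.75, 2.75], [-0.79, 2.1], [0.01, 2.65], [-1.57, 4.71], [0.07, 3.14], [-2.87, 2.87]. Speed limits (rad/s): [2.22, 2.22, 2.79, 3.14, 3.14, 3.14].

### API

Orientations are given as a unit quaternion [w, x, y, z].
In Python, from bench import sense, optics, ctrl gives the robot as it stands. The module is installed in compiled form; this text tells all that it offers.
- The arm moves only by the shell command python3 -m crank 'ROWS' [FORCE]. ROWS is JSON, a list of rows, each a list of 3 entries, a list of its own where there are three numbers: the shift along the tool's x, y, z in cm, then the turn about the tool's z in degrees, then the closure, from 0 (fully open) to 1 (shut). A call has 1 to 20 rows; each row is the pose to reach, as a shift and turn from the pose commanded when the call began, along the tool's axes at that moment; what a row does not reach only later rows make up. A row lasts 1/12 s, in which the tool goes at most 41.7 mm and 7.16 degrees, less where a joint would pass 70% of its speed; a pose out of reach is approached as far as the arm can. A call with a gripper value outside its range is refused whole. The fingers move at their own pace and stop on an object; FORCE is the grip in N (left out, the last holds). Time passes only in rows, so rows that repeat a pose let the fingers close. It gives the time, the measured TCP pose, the force, the opening and the grip force at its end, in the units of the state.
- sense(): the state, without advancing time (a new reading comes with each control period).
- optics.grab_frame(name): name is "side" or "top"; returns a dict with "pixels" (420x560x3 uint8, blue, green, red), "intrinsics" (3x3 intrinsics, pixels), "world_from_camera" (4x4, takes a point from camera to world coordinates). Camera axes: x right, y down, z forward; pixel columns grow to the right and rows downward; lengths in m; the calibration is good to about 2 mm. A picture is of the moment at which its call begins. There is no depth.
- ctrl.job_done(): hands the job in; it is judged then, once.
The state is a dict: "time": time; "joint_positions": joint angles; "joint_vel": joint speeds; "joint_efforts": joint torques, N m; "tcp_pos": TCP position; "tool_rot": TCP orientation; "contact_force": force on the tool from outside, world axes, zero at the start; "ft_torque": the same for the moment, N m; "gripper_width": finger opening in m; "grasp_force": force on a finger pad.
Only numpy, scipy, OpenCV 4.12 (cv2) and the standard library are available. Lean on these libraries where they do the work, as an engineer would, in place of code of your own. Each camera call takes 0.05 s, during which the arm holds its last target. There are 200 camera calls.

### The job

Sort the five small things at the front of the plywood board: lay the marker lengthwise and the eraser flat in the long tray, stand both plug adaptors (the pale USB charger and the small black box) upright in the square tray, as they stand now, and lay the battery in the round dish. Each must end up resting flat on the floor of its tray, not on a rim or on another thing. Leave the roll of tape and the drink can where they are.

Things in the scene. Friction and masses are not known exactly. Their poses are not given: they have to be found in the camera images.
- marker: felt marker, dark barrel with a red cap, 16 x 140 x 16 mm, lying on the plywood board that covers the middle of the desk (board top 30 mm above the desk, level; all things here but the can stand on it); origin under its middle, on the board; its long axis is y (cap towards -y), z up. Round: it can roll
- eraser: eraser in a blue sleeve with pale ends, 21 x 44 x 13 mm, lying flat; origin at the middle of its underside, long axis y, z up
- usb_charger: pale plug-in USB charger, upright, 43 x 27 x 30 mm over all; its body is a block 27 x 27 x 30 mm high centred 7.5 mm from the origin towards +x, two thin metal prongs stick out level to 21 mm from the origin towards -x; origin on the underside, z up. Grasp the block across y
- black_box: small plain black adaptor box, 50 x 30 x 40 mm high (x, y, z), upright; origin at the middle of its underside, z up. Grasp across y (30 mm)
- battery: battery, red and white, 15 mm thick and 50 mm long, lying; origin about 1 mm above the board under its middle, long axis y. Round: it can roll
- long_tray: long low grey plastic tray fixed to the board, open on top, 182 x 126 mm outside (long side along its x), rim 16 mm high (18 mm with its rounded lip), walls 3 mm, floor 3 mm thick, inside 176 x 120 mm; origin at the middle of its underside, on the board
- square_tray: square dark steel tray fixed to the board, open on top, 136 x 136 mm outside, rim 28 mm high (30 mm with its rounded lip), walls 3 mm, floor 3 mm thick, inside 130 x 130 mm; origin at the middle of its underside, on the board
- round_dish: round white dish fixed to the board, 120 mm across the rim, rim 16 mm high, floor 3 mm thick, inside 102 mm across at the floor; origin at the middle of its underside, on the board
- tape_roll: loose roll of brown tape, 96 mm across, 48 mm high, lying flat on the board between the far trays; bystander, not to be moved; origin under its middle
- drink_can: loose tall dark drink can, 70 mm across, 168 mm high, standing on the desk to the right of the board; bystander, not to be moved; origin under its middle

How it is judged:
By the outcome, as a careful person would: the job done as asked, in the order asked, and still so for the second after the job is handed in, with the robot touching nothing.
It also fails if it takes over 128 s, if anything falls off the work surface, if the arm or the gripper's body presses on something with over 40 N, if the wrist force passes 120 N, or if a joint passes its speed limit or range.

## Working session

There is one attempt and no reset: what is moved stays moved. The work goes in short steps, Python scripts to look and compute and a shell command to move; the robot and the scene stay as the last step left them, time stands still between calls to the robot, and variables do not carry over. Pictures are saved under pics/ and viewed, at most 14 in all, crops included, and the job is handed in when it is done.

```bash
mkdir -p pics
python3 - <<'E'
from bench import sense, optics, ctrl
import cv2
print(sense(), ctrl.grip_point_offset)
for n in("top","side"):
    f=optics.grab_frame(n); cv2.imwrite(f"pics/{n}0.png",f["pixels"]); print(n,f["intrinsics"],f["world_from_camera"])
E
```

```text
{'time': 0.0, 'joint_positions': array([ 1.21437725e+00,  3.51231402e-01,  1.65243008e+00, -5.93870239e-06,
        1.13909208e+00, -8.46170954e-02]), 'joint_vel': array([-1.06820442e-05,  1.71198148e-04, -3.52225429e-04,  4.94690561e-04,
        1.68109777e-03, -5.19378094e-04]), 'joint_efforts': array([ 7.20553853e-04, -4.97333837e+01, -2.85264999e+01,  7.00291037e-02,
        2.56316923e-02, -1.13691451e-04]), 'tcp_pos': array([0.14750849, 0.52945065, 0.18460182]), 'tool_rot': array([-1.24335335e-04,  1.35481793e-01,  9.90779666e-01, -5.66989999e-04]), 'contact_force': array([-0.40068087, -0.41827524, -0.27091836]), 'ft_torque': array([-0.03452669, -0.00302616,  0.04045679]), 'grasp_force': 0.0, 'gripper_width': 0.09280313847199582} 0.0188
top [[429.84883283   0.         281.67999826]
 [  0.         429.84883283 212.21844513]
 [  0.           0.           1.        ]] [[ 0.01050644 -0.98930222  0.14550166  0.28579691]
 [-0.99990953 -0.00917197  0.0098393  -0.11921877]
 [-0.0083995  -0.14559187 -0.98930908  1.44586007]
 [ 0.          0.          0.          1.        ]]
side [[428.35122741   0.         279.10299491]
 [  0.         428.35122741 212.24838577]
 [  0.           0.           1.        ]] [[-9.73163068e-01 -1.34825490e-01  1.86482522e-01  2.91808858e-01]
 [-2.30116473e-01  5.69368598e-01 -7.89218480e-01  8.38657206e-01]
 [ 2.29475972e-04 -8.10950977e-01 -5.85114058e-01  7.42181383e-01]
 [ 0.00000000e+00  0.00000000e+00  0.00000000e+00  1.00000000e+00]]
```

View pics/top0.png

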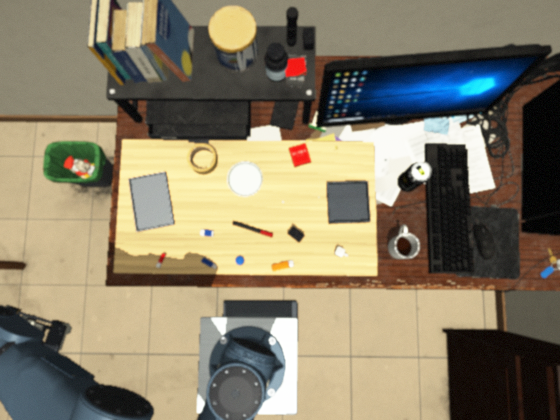

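View pics/side0.png

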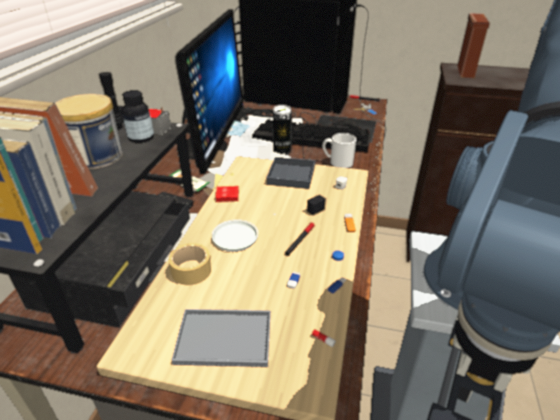

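Run:
```python
import cv2
t=cv2.imread("pics/top0.png"); s=cv2.imread("pics/side0.png")
cv2.imwrite("pics/tz.png",cv2.resize(t[210:280,125:365],(800,233),interpolation=cv2.INTER_CUBIC))
cv2.imwrite("pics/sz.png",cv2.resize(s[160:360,260:380],(360,600),interpolation=cv2.INTER_CUBIC))
```

```text
(no output)
```

View pics/tz.png

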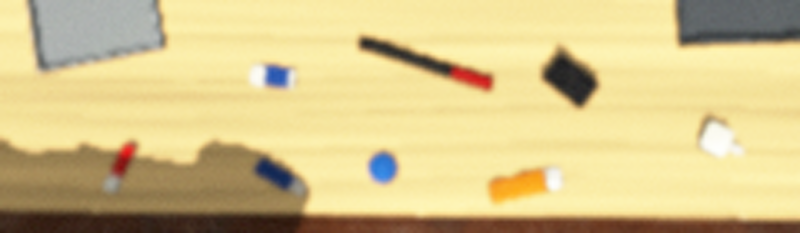

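View pics/sz.png

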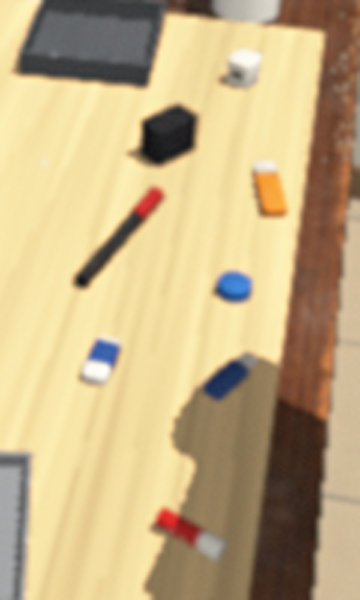

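```bash
cat > h.py <<'E'
import cv2, numpy as np
from bench import sense, optics, ctrl
from scipy.spatial.transform import Rotation as R
def ray(f,uv,z):
    uv=np.atleast_2d(uv).astype(float); K=f["intrinsics"]; T=f["world_from_camera"]
    d=np.c_[uv,np.ones(len(uv))]@np.linalg.inv(K).T@T[:3,:3].T; o=T[:3,3]
    return o+d*((z-o[2])/d[:,2])[:,None]
S=8
def blob(f,box,fn,z):
    "largest blob of mask fn(hsv) in box (u0,v0,u1,v1); world centroid, min-area rectangle (mm, deg of long side)"
    u0,v0,u1,v1=box
    im=cv2.resize(f["pixels"][v0:v1,u0:u1],None,fx=S,fy=S,interpolation=cv2.INTER_CUBIC)
    m=fn(cv2.cvtColor(im,cv2.COLOR_BGR2HSV).astype(int)).astype(np.uint8)
    c=max(cv2.findContours(m,cv2.RETR_EXTERNAL,cv2.CHAIN_APPROX_NONE)[0],key=cv2.contourArea)
    w=ray(f,(c[:,0,:]+.5)/S-.5+[u0,v0],z)[:,:2]
    M=cv2.moments(w.astype(np.float32)*1000)
    cen=np.array([M["m10"],M["m01"]])/M["m00"]
    b=cv2.boxPoints(cv2.minAreaRect(w.astype(np.float32)*1000))
    e=[b[1]-b[0],b[2]-b[1]]; e=sorted(e,key=lambda v:-np.linalg.norm(v))
    return cen.round(1),b.mean(0).round(1),[round(float(np.linalg.norm(v)),1) for v in e],round(float(np.degrees(np.arctan2(e[0][1],e[0][0]))%180),1)
H=lambda a:a[...,0]; Sa=lambda a:a[...,1]; V=lambda a:a[...,2]
red=lambda a:((H(a)<8)|(H(a)>170))&(Sa(a)>130)&(V(a)>60)
pale=lambda a:(Sa(a)<50)&(V(a)>150)
blue=lambda a:(H(a)>95)&(H(a)<135)&(Sa(a)>90)
def go(p,yaw,tip):
    "shift (cm, tool axes) and turn (deg) to put TCP at p (mm xy), height tip (mm), tool y along yaw deg (mod 180)"
    s=sense(); q=np.array(s["tool_rot"]); r=R.from_quat(q[[1,2,3,0]]).as_matrix()
    d=r.T@(np.array([p[0],p[1],tip])/1000-s["tcp_pos"])*100
    cur=np.degrees(np.arctan2(r[1,1],r[0,1])); t=-(yaw-cur); t=(t+90)%180-90
    return d.round(2),round(t,1),"j6",round(float(np.degrees(s["joint_positions"][5])),1)
E
python3 - <<'E'
from h import *
f=optics.grab_frame("top")
dark=lambda a:V(a)<110
for n,b,m,z in [("marker",(228,216,278,242),lambda a:red(a)|dark(a),.038),("cap",(228,216,278,242),red,.038),
 ("eraser",(196,226,218,240),lambda a:blue(a)|((Sa(a)<55)&(V(a)>120)),.043),
 ("erBlue",(196,226,218,240),blue,.043),
 ("charger",(330,242,352,260),lambda a:Sa(a)<60,.06),("black",(284,222,308,246),dark,.06),
 ("batt",(152,250,172,270),lambda a:red(a)|(Sa(a)<60),.038),("battred",(152,250,172,270),red,.038),
 ("long",(122,165,182,235),lambda a:Sa(a)<50,.048),("square",(322,175,374,227),lambda a:Sa(a)<70,.06),("dish",(222,155,268,200),lambda a:Sa(a)<60,.046),
 ("tape",(185,140,222,176),lambda a:(Sa(a)>125),.078)]:
    print(n,*blob(f,b,m,z))
fs=optics.grab_frame("side")
for n,b in(("chg",(330,242,352,260)),("blk",(284,222,308,246)),("batt",(152,250,172,270)),):
    u0,v0,u1,v1=b
    cv2.imwrite(f"pics/{n}.png",cv2.resize(f["pixels"][v0:v1,u0:u1],(240,240),interpolation=cv2.INTER_NEAREST))
a=[cv2.imread(f"pics/{n}.png") for n in("chg","blk","batt")]
c=[cv2.resize(fs["pixels"][v0:v0+24,u0:u0+24],(240,240),interpolation=cv2.INTER_NEAREST) for u0,v0 in((329,170),(304,193),(308,325))]
cv2.imwrite("pics/det.png",np.vstack([np.hstack(a),np.hstack(c)]))
E
```

```text
marker [437.2 -12.5] [438.   -9.2] [135.2, 12.1] 72.7
cap [424.  -53.4] [424.2 -53. ] [43.4, 12.1] 73.1
eraser [422.5 141.4] [422.8 141.6] [46.8, 23.3] 86.4
erBlue [422.8 137.2] [422.8 137.1] [19.8, 16.6] 85.0
charger [ 362.5 -295.7] [ 360.7 -298.9] [45.0, 31.2] 63.1
black [ 421.2 -151.4] [ 421.6 -151.7] [48.0, 31.0] 51.5
batt [339.6 285.6] [340.4 285.6] [31.9, 12.8] 155.7
battred [339.6 285.6] [340.4 285.6] [31.9, 12.8] 155.7
long [525.2 327.7] [525.3 327.8] [181.3, 125.4] 11.7
square [ 527.3 -321. ] [ 527.2 -321.1] [136.7, 133.8] 2.6
dish [604.1  20.4] [604.1  20.6] [124.8, 122.0] 0.5
tape [651.7 143.2] [661.7 150.5] [102.3, 88.7] 162.7
```

View pics/det.png

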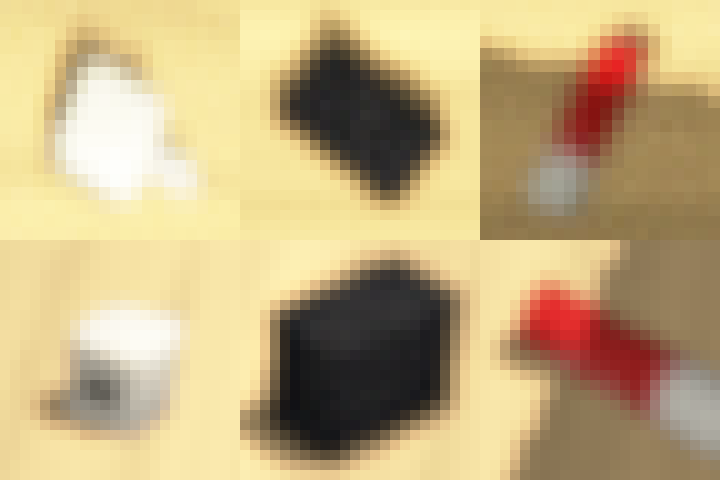

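Run:
```python
from h import *
f=optics.grab_frame("top")
print("can",ray(f,[[421,170],[401,188]],.168)[0].round(3),ray(f,[401,188],.0).round(3))
print("mug",ray(f,[[389,243],[405,243]],.09).round(3))
print(go((438,-9.2),162.7,100))
u=np.array([.979,.203]);v=np.array([-.203,.979]);c=np.array([525.3,327.8])
print("marker tgt",c+25*v,"eraser tgt",c-32*v)
```

```text
can [ 0.607 -0.529  0.168] [[ 0.586 -0.512  0.   ]]
mug [[ 0.39  -0.445  0.09 ]
 [ 0.391 -0.495  0.09 ]]
(array([-42.44, -44.11,   8.51]), np.float64(-88.3), 'j6', -4.8)
marker tgt [520.225 352.275] eraser tgt [531.796 296.472]
```

```bash
cat >> h.py <<'E'
def go(p,yaw,tip):
    s=sense(); q=np.array(s["tool_rot"]); r=R.from_quat(q[[1,2,3,0]]).as_matrix()
    d=r.T@(np.array([p[0],p[1],tip])/1000-s["tcp_pos"])*100
    cur=np.degrees(s["joint_positions"][0]-s["joint_positions"][5]); j1=np.degrees(np.arctan2(p[1],p[0]))
    j6=(j1-yaw+90)%180-90
    return d.round(2).tolist(),"turn",round(float(cur-(j1-j6)),1),"j6 after",round(float(j6),1),"t",round(float(s["time"]),1)
E
python3 -c "
from h import *
print(go((438,-9.2),162.7,100))"
python3 -m crank '[[[-42.4,-44.1,8.5],91.7,0.5],[[-42.4,-44.1,8.5],91.7,0.5],[[-42.4,-44.1,8.5],91.7,0.5],[[-42.4,-44.1,8.5],91.7,0.5],[[-42.4,-44.1,8.5],91.7,0.5],[[-42.4,-44.1,8.5],91.7,0.5],[[-42.4,-44.1,8.5],91.7,0.5],[[-42.4,-44.1,8.5],91.7,0.5],[[-42.4,-44.1,8.5],91.7,0.5],[[-42.4,-44.1,8.5],91.7,0.5],[[-42.4,-44.1,8.5],91.7,0.5],[[-42.4,-44.1,8.5],91.7,0.5],[[-42.4,-44.1,8.5],91.7,0.5],[[-42.4,-44.1,8.5],91.7,0.5],[[-42.4,-44.1,8.5],91.7,0.5],[[-42.4,-44.1,8.5],91.7,0.5],[[-42.4,-44.1,8.5],91.7,0.5],[[-42.4,-44.1,8.5],91.7,0.5]]' 15
python3 -c "
from h import *
s=sense();print(s['joint_positions'],go((438,-9.2),162.7,33))
f=optics.grab_frame('top')
cv2.imwrite('pics/t1.png',cv2.resize(f['pixels'][130:280,110:390],(800,429),interpolation=cv2.INTER_CUBIC))"
```

```text
([-42.44, -44.11, 8.51], 'turn', 91.7, 'j6 after', 16.1, 't', 0.2)
time: 1.75
tcp_pos: [0.4372, -0.0085, 0.1]
tool_rot: [-0.0, 0.805, 0.593, -0.0]
contact_force: [-0.2, -0.2, 0.0]
gripper_width: 0.0464
grasp_force: 0.0
[-1.26034042e-01  2.70980472e-01  2.01275873e+00  1.76470002e-04
  8.58613225e-01  1.75702064e-01] ([-0.04, 0.11, 6.7], 'turn', 0.0, 'j6 after', 16.1, 't', 1.8)
```

View pics/t1.png

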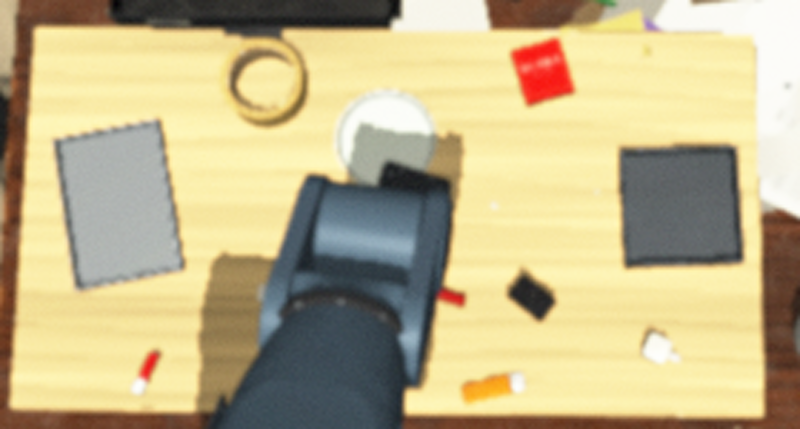

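```bash
python3 -m crank '[[[0,0.1,3.5],0,0.5],[[0,0.1,5.5],0,0.5],[[0,0.1,6.5],0,0.5],[[0,0.1,6.8],0,0.5],[[0,0.1,6.8],0,0.5],[[0,0.1,6.8],0,1],[[0,0.1,6.8],0,1],[[0,0.1,6.8],0,1],[[0,0.1,6.8],0,1],[[0,0.1,6.8],0,1],[[0,0.1,6.8],0,1]]' 12
python3 - <<'E'
from h import *
f=optics.grab_frame("top")
print(blob(f,(150,248,174,272),lambda a:red(a)|(Sa(a)<45),.038))
print(blob(f,(150,248,174,272),red,.038))
E
```

```text
time: 2.72
tcp_pos: [0.4387, -0.0092, 0.0323]
tool_rot: [0.0, 0.805, 0.593, 0.0]
contact_force: [0.6, 0.8, 0.2]
gripper_width: 0.0108
grasp_force: 0.0
(array([340.1, 285.2]), array([340.5, 285.2], dtype=float32), [30.9, 11.1], 157.9)
(array([340.1, 285.2]), array([340.5, 285.2], dtype=float32), [30.9, 11.1], 157.9)
```

```bash
python3 -m crank '[[[0,0,0],0,1],[[0,0,0],0,1],[[0,0,0],0,1]]'
python3 - <<'E'
from h import *
for n in("top","side"):
    f=optics.grab_frame(n); cv2.imwrite(f"pics/{n}2.png",f["pixels"])
s=f["pixels"][190:310,220:380]
cv2.imwrite("pics/s2.png",cv2.resize(s,(800,600),interpolation=cv2.INTER_CUBIC))
E
```

```text
time: 3.02
tcp_pos: [0.4386, -0.0092, 0.0321]
tool_rot: [-0.0, 0.805, 0.593, -0.0]
contact_force: [0.1, 0.2, 0.0]
gripper_width: 0.0002
grasp_force: 0.0
```

View pics/s2.png

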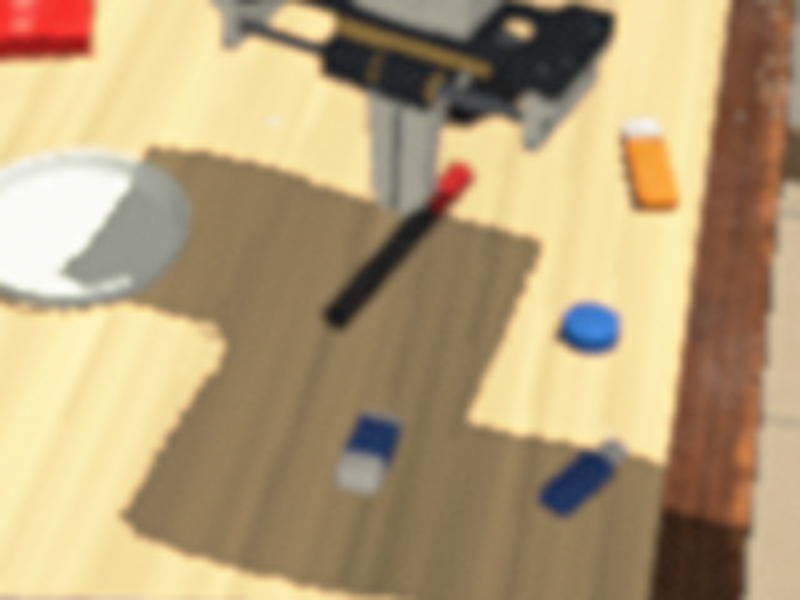

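Run:
```python
from h import *
f=optics.grab_frame("side")
P=np.array([[400,212],[460,172],[335,318],[370,455],[590,325]])/5+[220,190]
print(ray(f,P,.035).round(3))
t=optics.grab_frame("top")
print("top blue disc,orange", ray(t,[[240,260]],.035).round(3))
b=blob(f,(283,220,318,258),lambda a:V(a)<60,.038);print(b)
```

```text
[[ 0.442 -0.039  0.035]
 [ 0.417 -0.081  0.035]
 [ 0.458  0.051  0.035]
 [ 0.421  0.141  0.035]
 [ 0.333  0.027  0.035]]
top blue disc,orange [[0.334 0.029 0.035]]
(array([443.9,   8. ]), array([443.9,   7.3], dtype=float32), [104.8, 12.0], 72.3)
```

```bash
python3 - <<'E'
from h import *
for n in("side","top"):
  f=optics.grab_frame(n);T=np.linalg.inv(f["world_from_camera"])
  for z in(.032,.042,.052,.062,.072):
    p=f["intrinsics"]@(T@[.4386,-.0092,z,1])[:3];print(n,z,(p[:2]/p[2]).round(1))
E
python3 -m crank '[[[0,0,-6],0,1],[[0,0,-6],0,1],[[0,0,-6],0,0],[[0,0,-6],0,0]]'
python3 - <<'E'
from h import *
f=optics.grab_frame("side");s=f["pixels"][160:280,220:380]
cv2.imwrite("pics/s3.png",cv2.resize(s,(800,600),interpolation=cv2.INTER_CUBIC));print(sense()["tcp_pos"],sense()["gripper_width"])
E
```

```text
side 0.032 [299.2 240.5]
side 0.042 [299.3 237.5]
side 0.052 [299.4 234.5]
side 0.062 [299.5 231.4]
side 0.072 [299.6 228.4]
top 0.032 [252.5 228.4]
top 0.042 [252.3 228.1]
top 0.052 [252.  227.8]
top 0.062 [251.8 227.4]
top 0.072 [251.6 227.1]
time: 3.65
tcp_pos: [0.4391, -0.0092, 0.0926]
tool_rot: [0.001, 0.805, 0.593, 0.001]
contact_force: [-0.4, 0.2, -1.3]
gripper_width: 0.0097
grasp_force: 0.0
[ 0.43842386 -0.0091046   0.09179672] 0.013517564047596874
```

View pics/s3.png

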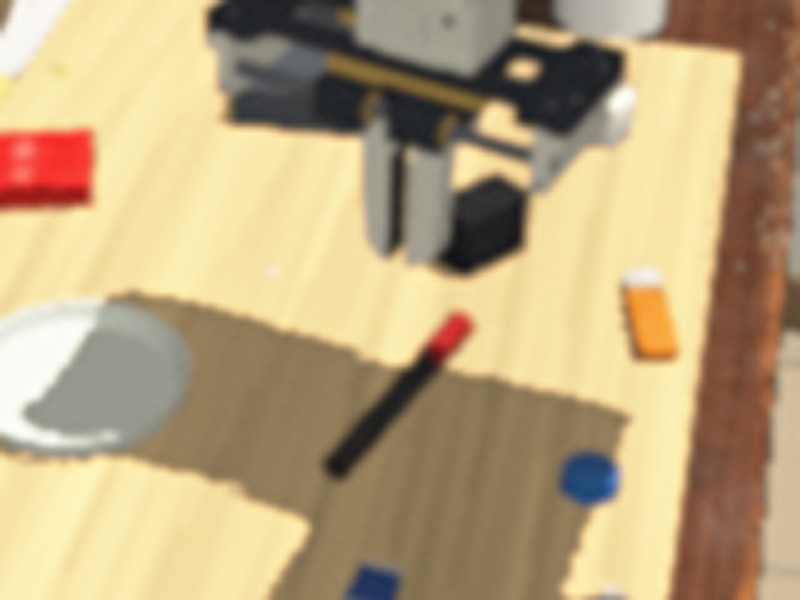

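```bash
C="python3 -m crank"; python3 -m crank '[[[0,0,5],0,0.55],[[0,0,6.5],0,0.55],[[0,0,6.5],0,0.55],[[0,0,6.5],0,0.55]]' 12 | grep -E "tcp_pos|contact|width"
python3 -m crank '[[[0,0,0.3],0,0.55],[[0,0,0.6],0,0.55],[[0,0,0.6],0,0.55]]' | grep -E "tcp_pos|contact|width"
python3 - <<'E'
from h import *
f=optics.grab_frame("side");s=f["pixels"][160:280,220:380]
cv2.imwrite("pics/s4.png",cv2.resize(s,(800,600),interpolation=cv2.INTER_CUBIC));print(sense()["tcp_pos"],sense()["gripper_width"])
E
```

```text
tcp_pos: [0.4373, -0.009, 0.0261]
contact_force: [0.8, 0.2, 0.6]
gripper_width: 0.0391
tcp_pos: [0.439, -0.0092, 0.0216]
contact_force: [-0.2, -0.7, -0.1]
gripper_width: 0.0418
[ 0.43900107 -0.00919981  0.02168191] 0.042020695159679024
```

View pics/s4.png

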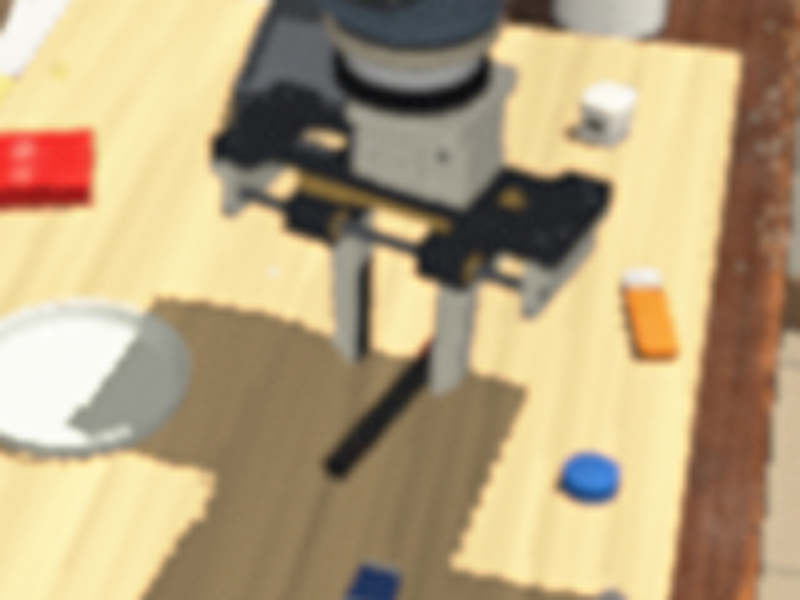

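```bash
for i in 1; do python3 -m crank '[[[0,0,0.4],0,0.55],[[0,0,0.8],0,0.55],[[0,0,0.8],0,0.55]]' | grep -E "tcp_pos|contact|width"; done
python3 -m crank '[[[0,0,0.2],0,0.55],[[0,0,0.4],0,0.55],[[0,0,0.4],0,0.55]]' | grep -E "tcp_pos|contact|width"
python3 -m crank '[[[0,0,0.1],0,0.55],[[0,0,0.2],0,0.55],[[0,0,0.2],0,0.55]]' | grep -E "tcp_pos|contact|width"
```

```text
tcp_pos: [0.4383, -0.0091, 0.0126]
contact_force: [0.1, 0.5, 0.6]
gripper_width: 0.0419
tcp_pos: [0.4384, -0.0091, 0.0088]
contact_force: [0.6, 0.1, 0.2]
gripper_width: 0.0415
tcp_pos: [0.4386, -0.0091, 0.007]
contact_force: [-0.1, 0.6, -0.2]
gripper_width: 0.0418
```

```bash
for i in 1 2 3 4; do python3 -m crank '[[[0,0,0.15],0,0.55],[[0,0,0.15],0,0.55]]' | grep -E "tcp_pos|contact"|tr '\n' ' '; done
python3 - <<'E'
from h import *
f=optics.grab_frame("side");s=f["pixels"][190:310,220:380]
cv2.imwrite("pics/s5.png",cv2.resize(s,(800,600),interpolation=cv2.INTER_CUBIC))
E
```

```text
tcp_pos: [0.4386, -0.0091, 0.0055] contact_force: [-0.6, -0.4, -0.5] tcp_pos: [0.4385, -0.0091, 0.0039] contact_force: [0.1, -0.3, -0.2] tcp_pos: [0.4385, -0.0091, 0.0024] contact_force: [-0.6, -0.8, -0.3] tcp_pos: [0.4385, -0.0091, 0.0009] contact_force: [0.1, -0.9, 0.9]
```

View pics/s5.png

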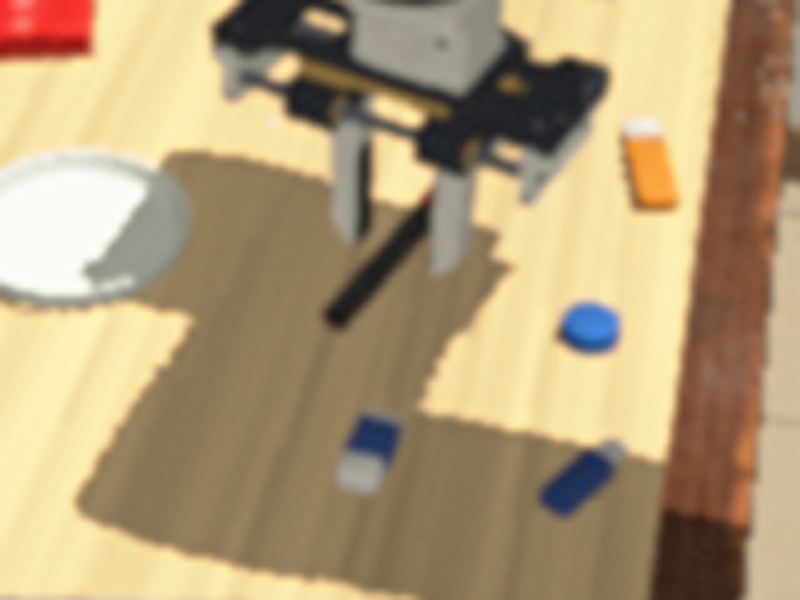

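```bash
python3 -m crank '[[[0,0,0],0,1],[[0,0,0],0,1],[[0,0,0],0,1],[[0,0,0],0,1],[[0,0,0],0,1],[[0,0,0],0,1],[[0,0,0],0,1]]' 12 | grep -vE "rot"
```

```text
time: 6.38
tcp_pos: [0.4386, -0.0091, 0.0011]
contact_force: [-0.3, -0.5, 0.7]
gripper_width: 0.0144
grasp_force: 12.0
```

```bash
python3 -m crank '[[[0,0,-3],0,1],[[0,0,-6],0,1],[[0,0,-9],0,1],[[0,0,-10],0,1],[[0,0,-10],0,1]]' | grep -vE "rot"
python3 - <<'E'
from h import *
u=np.array([.979,.203]);v=np.array([-.203,.979]);c=np.array([525.3,327.8])
p=c+25*v;print(go(p,101.7,100))
f=optics.grab_frame("side");s=f["pixels"][160:280,220:380]
cv2.imwrite("pics/s6.png",cv2.resize(s,(800,600),interpolation=cv2.INTER_CUBIC))
E
```

```text
time: 6.8
tcp_pos: [0.4401, -0.0093, 0.1035]
contact_force: [0.4, 0.1, -0.3]
gripper_width: 0.0146
grasp_force: 12.0
([36.9, -3.08, 0.36], 'turn', -119.0, 'j6 after', -67.6, 't', 6.8)
```

View pics/s6.png

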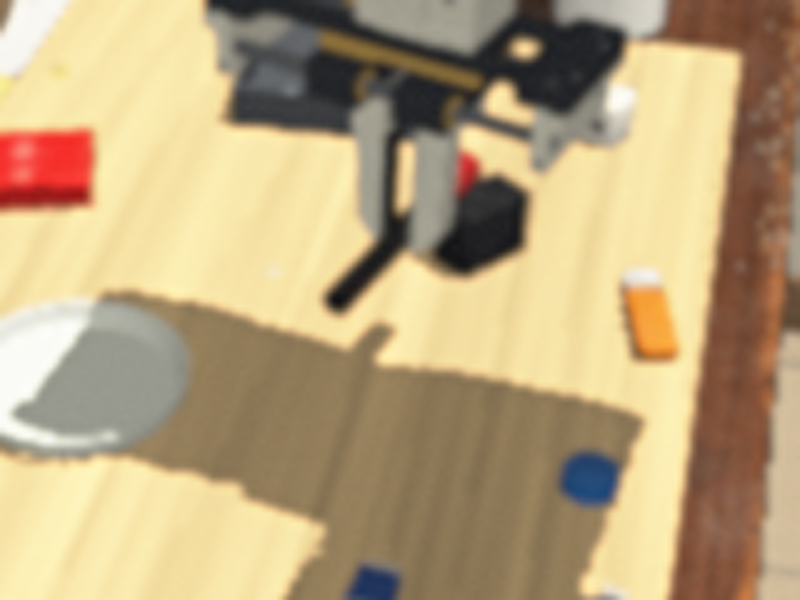

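```bash
python3 -m crank '[[[36.9,-3.1,0.4],-119,1],[[36.9,-3.1,0.4],-119,1],[[36.9,-3.1,0.4],-119,1],[[36.9,-3.1,0.4],-119,1],[[36.9,-3.1,0.4],-119,1],[[36.9,-3.1,0.4],-119,1],[[36.9,-3.1,0.4],-119,1],[[36.9,-3.1,0.4],-119,1],[[36.9,-3.1,0.4],-119,1],[[36.9,-3.1,0.4],-119,1],[[36.9,-3.1,0.4],-119,1],[[36.9,-3.1,0.4],-119,1],[[36.9,-3.1,0.4],-119,1],[[36.9,-3.1,0.4],-119,1],[[36.9,-3.1,0.4],-119,1],[[36.9,-3.1,0.4],-119,1],[[36.9,-3.1,0.4],-119,1],[[36.9,-3.1,0.4],-119,1],[[36.9,-3.1,0.4],-119,1]]' | grep -vE "rot"
python3 - <<'E'
from h import *
print(go((520.2,352.3),101.7,5))
t=optics.grab_frame("top")
cv2.imwrite("pics/t7.png",t["pixels"])
s=optics.grab_frame("side")["pixels"]
cv2.imwrite("pics/s7.png",np.hstack([cv2.resize(t["pixels"][150:270,110:230],(390,390)),cv2.resize(s[200:400,130:330],(390,390))]))
E
```

```text
time: 8.43
tcp_pos: [0.518, 0.3521, 0.0955]
contact_force: [-1.0, 0.5, -1.1]
gripper_width: 0.0142
grasp_force: 12.0
([-0.24, -0.02, 9.05], 'turn', -0.1, 'j6 after', -67.6, 't', 8.4)
```

```bash
python3 -m crank '[[[-0.2,0,3],0,1],[[-0.2,0,6],0,1],[[-0.2,0,8],0,1],[[-0.2,0,8.6],0,1],[[-0.2,0,9.0],0,1],[[-0.2,0,9.0],0,1],[[-0.2,0,9.0],0,1]]' | grep -vE "rot"
```

```text
time: 9.12
tcp_pos: [0.5212, 0.3532, 0.0083]
contact_force: [0.3, -0.9, 0.2]
gripper_width: 0.0148
grasp_force: 12.0
```

```bash
for i in 1 2 3; do python3 -m crank '[[[0,0,0.1],0,1],[[0,0,0.1],0,1]]' | grep -E "tcp_pos|contact"|tr '\n' ' '; done
```

```text
tcp_pos: [0.521, 0.3531, 0.0071] contact_force: [1.0, 0.2, -0.5] tcp_pos: [0.5207, 0.3529, 0.0055] contact_force: [-0.4, -0.3, -0.4] tcp_pos: [0.5206, 0.3528, 0.0042] contact_force: [-0.5, 0.7, -0.1]
```

```bash
python3 -m crank '[[[0,0,0],0,0.72],[[0,0,0],0,0.72],[[0,0,0],0,0.72],[[0,0,0],0,0.72],[[0,0,-1],0,0.72],[[0,0,-3],0,0.72],[[0,0,-7],0,0.6],[[0,0,-10],0,0.6],[[0,0,-10],0,0.6]]' | grep -vE "rot"
python3 - <<'E'
from h import *
print(go((422.7,141.5),176.0,60))
E
```

```text
time: 10.37
tcp_pos: [0.5234, 0.3545, 0.1113]
contact_force: [1.1, -0.5, 0.5]
gripper_width: 0.0364
grasp_force: 0.0
([14.23, -18.83, 4.94], 'turn', 105.7, 'j6 after', 22.5, 't', 10.4)
```

```bash
python3 -m crank '[[[14.2,-18.8,4.9],105.7,0.5],[[14.2,-18.8,4.9],105.7,0.5],[[14.2,-18.8,4.9],105.7,0.5],[[14.2,-18.8,4.9],105.7,0.5],[[14.2,-18.8,4.9],105.7,0.5],[[14.2,-18.8,4.9],105.7,0.5],[[14.2,-18.8,4.9],105.7,0.5],[[14.2,-18.8,4.9],105.7,0.5],[[14.2,-18.8,4.9],105.7,0.5],[[14.2,-18.8,4.9],105.7,0.5],[[14.2,-18.8,4.9],105.7,0.5],[[14.2,-18.8,4.9],105.7,0.5],[[14.2,-18.8,4.9],105.7,0.5],[[14.2,-18.8,4.9],105.7,0.5],[[14.2,-18.8,4.9],105.7,0.5],[[14.2,-18.8,4.9],105.7,0.5],[[14.2,-18.8,4.9],105.7,0.5],[[14.2,-18.8,4.9],105.7,0.5]]' | grep -vE "rot"
python3 - <<'E'
from h import *
print(go((422.7,141.5),176.0,1.5))
f=optics.grab_frame("top")
print(blob(f,(122,165,182,235),lambda a:V(a)<95,.041),blob(f,(122,165,182,235),red,.041))
f=optics.grab_frame("side")
print(blob(f,(180,305,275,365),lambda a:V(a)<70,.041),blob(f,(180,305,275,365),red,.041))
E
```

```text
time: 11.87
tcp_pos: [0.4197, 0.1399, 0.0553]
contact_force: [-0.7, -0.5, -0.2]
gripper_width: 0.0465
grasp_force: 0.0
([0.18, 0.28, 5.38], 'turn', 0.2, 'j6 after', 22.5, 't', 11.9)
(array([451. , 282.8]), array([463.1, 274. ], dtype=float32), [100.5, 96.1], 90.6) (array([568.2, 364.6]), array([568.1, 364.7], dtype=float32), [44.5, 14.5], 11.8)
(array([500.8, 349. ]), array([500.5, 349. ], dtype=float32), [94.8, 15.5], 11.6) (array([569. , 361.5]), array([568.8, 361.5], dtype=float32), [43.3, 17.8], 12.4)
```

```bash
python3 -m crank '[[[0.2,0.3,3],0,0.5],[[0.2,0.3,4.6],0,0.5],[[0.2,0.3,5.1],0,0.5],[[0.2,0.3,5.4],0,0.5],[[0.2,0.3,5.4],0,0.5],[[0.2,0.3,5.4],0,0.5]]' | grep -E "tcp_pos|contact"
python3 -m crank '[[[0,0,0],0,1],[[0,0,0],0,1],[[0,0,0],0,1],[[0,0,0],0,1],[[0,0,0],0,1],[[0,0,0],0,1]]' 12 | grep -vE "rot"
```

```text
tcp_pos: [0.4232, 0.1418, 0.0018]
contact_force: [-1.3, 0.4, 0.4]
time: 12.97
tcp_pos: [0.4231, 0.1417, 0.0014]
contact_force: [-1.1, 0.2, 5.0]
gripper_width: 0.0207
grasp_force: 12.0
```

```bash
python3 -m crank '[[[0,0,-2],0,1],[[0,0,-5],0,1],[[0,0,-7],0,1],[[0,0,-7],0,1],[[0,0,-7],0,1]]' | grep -vE "rot"
python3 - <<'E'
from h import *
print(go((531.8,296.5),11.7,70))
E
```

```text
time: 13.38
tcp_pos: [0.4233, 0.1418, 0.0717]
contact_force: [-0.0, 1.2, -0.1]
gripper_width: 0.0207
grasp_force: 12.0
([16.19, 9.75, 0.19], 'turn', -15.7, 'j6 after', 17.4, 't', 13.4)
```

```bash
python3 -m crank '[[[16.2,9.8,0.2],-15.7,1],[[16.2,9.8,0.2],-15.7,1],[[16.2,9.8,0.2],-15.7,1],[[16.2,9.8,0.2],-15.7,1],[[16.2,9.8,0.2],-15.7,1],[[16.2,9.8,0.2],-15.7,1],[[16.2,9.8,0.2],-15.7,1],[[16.2,9.8,0.2],-15.7,1],[[16.2,9.8,3],-15.7,1],[[16.2,9.8,5.4],-15.7,1],[[16.2,9.8,6.2],-15.7,1],[[16.2,9.8,6.2],-15.7,1],[[16.2,9.8,6.2],-15.7,1]]' | grep -vE "rot"
python3 -c "
from h import *
print(go((531.8,296.5),11.7,4.5))"
```

```text
time: 14.47
tcp_pos: [0.5318, 0.296, 0.0096]
contact_force: [0.3, -0.9, 0.3]
gripper_width: 0.0206
grasp_force: 12.0
([0.05, 0.01, 0.51], 'turn', -0.0, 'j6 after', 17.4, 't', 14.5)
```

```bash
python3 -m crank '[[[0,0,0.3],0,1],[[0,0,0.5],0,1],[[0,0,0.5],0,1],[[0,0,0.5],0,1]]' | grep -E "tcp_pos|contact"
python3 -m crank '[[[0,0,0],0,0.6],[[0,0,0],0,0.6],[[0,0,0],0,0.6],[[0,0,0],0,0.6],[[0,0,-1],0,0.6],[[0,0,-3],0,0.6],[[0,0,-7],0,0.6],[[0,0,-10],0,0.5],[[0,0,-10],0,0.5]]' | grep -vE "rot"
python3 - <<'E'
from h import *
print(go((364.1,-292.2),153,95))
E
```

```text
tcp_pos: [0.532, 0.2966, 0.0046]
contact_force: [-0.6, 0.4, 0.0]
time: 15.55
tcp_pos: [0.5348, 0.298, 0.1112]
contact_force: [-0.1, -0.1, 0.7]
gripper_width: 0.0448
grasp_force: 0.0
([-54.32, -28.73, 1.22], 'turn', 38.7, 'j6 after', -11.7, 't', 15.6)
```

```bash
python3 -m crank '[[[-54.3,-28.7,1.2],38.7,0.4],[[-54.3,-28.7,1.2],38.7,0.4],[[-54.3,-28.7,1.2],38.7,0.4],[[-54.3,-28.7,1.2],38.7,0.4],[[-54.3,-28.7,1.2],38.7,0.4],[[-54.3,-28.7,1.2],38.7,0.4],[[-54.3,-28.7,1.2],38.7,0.4],[[-54.3,-28.7,1.2],38.7,0.4],[[-54.3,-28.7,1.2],38.7,0.4],[[-54.3,-28.7,1.2],38.7,0.4],[[-54.3,-28.7,1.2],38.7,0.4],[[-54.3,-28.7,1.2],38.7,0.4],[[-54.3,-28.7,1.2],38.7,0.4],[[-54.3,-28.7,1.2],38.7,0.4],[[-54.3,-28.7,1.2],38.7,0.4],[[-54.3,-28.7,1.2],38.7,0.4],[[-54.3,-28.7,1.2],38.7,0.4],[[-54.3,-28.7,1.2],38.7,0.4]]' | grep -vE "rot"
python3 - <<'E'
from h import *
print(go((364.1,-292.2),153,40))
f=optics.grab_frame("top")
print(blob(f,(122,165,182,235),red,.041),blob(f,(122,165,182,235),blue,.045))
print("bat",blob(f,(150,248,174,272),lambda a:red(a)|(Sa(a)<60)&(V(a)>120),.038),blob(f,(150,248,174,272),lambda a:(Sa(a)<70)&(V(a)>120),.038))
f=optics.grab_frame("side")
print(blob(f,(180,305,275,365),lambda a:V(a)<70,.041),blob(f,(180,305,275,365),blue,.045))
print("bat",blob(f,(305,322,340,350),lambda a:red(a)|(Sa(a)<50),.038))
# charger from side: top face bright
print("chg",blob(f,(328,170,354,192),lambda a:(Sa(a)<40)&(V(a)>215),.06))
E
```

```text
time: 17.05
tcp_pos: [0.3611, -0.293, 0.0922]
contact_force: [0.8, 0.1, 0.2]
gripper_width: 0.0556
grasp_force: 0.0
([0.2, 0.23, 5.22], 'turn', 0.0, 'j6 after', -11.7, 't', 17.1)
(array([568.2, 364.6]), array([568.2, 364.7], dtype=float32), [44.4, 14.4], 11.9) (array([531.6, 292.2]), array([531.4, 292.3], dtype=float32), [21.8, 19.6], 10.8)
bat (array([340. , 285.2]), array([340.5, 285.3], dtype=float32), [30.9, 11.3], 158.0) (array([315.9, 296.7]), array([315.8, 297. ], dtype=float32), [20.4, 19.8], 64.7)
(array([500.7, 349. ]), array([500.5, 349.1], dtype=float32), [94.9, 15.6], 11.7) (array([531.8, 289.1]), array([531.8, 289. ], dtype=float32), [21.2, 21.0], 100.5)
bat (array([341.7, 280.9]), array([341.7, 281.2], dtype=float32), [31.3, 16.0], 156.6)
chg (array([ 353.2, -301.4]), array([ 353.5, -299.6], dtype=float32), [12.4, 4.9], 96.1)
```

```bash
python3 -m crank '[[[0.2,0.2,3],0,0.4],[[0.2,0.2,6],0,0.4],[[0.2,0.2,8.2],0,0.4],[[0.2,0.2,8.9],0,0.4],[[0.2,0.2,8.9],0,0.4],[[0.2,0.2,8.9],0,0.4]]' | grep -E "tcp_pos|contact"
python3 -m crank '[[[0,0,0],0,1],[[0,0,0],0,1],[[0,0,0],0,1],[[0,0,0],0,1],[[0,0,0],0,1],[[0,0,0],0,1]]' 15 | grep -vE "rot"
```

```text
tcp_pos: [0.3644, -0.2924, 0.0038]
contact_force: [0.0, 0.1, 0.1]
time: 18.15
tcp_pos: [0.3642, -0.2929, 0.0036]
contact_force: [-0.0, -0.5, 5.6]
gripper_width: 0.0267
grasp_force: 15.0
```

```bash
python3 -m crank '[[[0,0,-2],0,1],[[0,0,-5],0,1],[[0,0,-8],0,1],[[0,0,-9],0,1],[[0,0,-9],0,1]]' | grep -vE "rot"
python3 - <<'E'
from h import *
print(go((528.2,-341.1),2.6,90))
E
```

```text
time: 18.57
tcp_pos: [0.3648, -0.2936, 0.0951]
contact_force: [0.1, -0.1, 0.0]
gripper_width: 0.0268
grasp_force: 15.0
([3.17, 16.71, 0.58], 'turn', -29.6, 'j6 after', -35.5, 't', 18.6)
```

```bash
python3 -m crank '[[[3.2,16.7,0.6],-29.6,1],[[3.2,16.7,0.6],-29.6,1],[[3.2,16.7,0.6],-29.6,1],[[3.2,16.7,0.6],-29.6,1],[[3.2,16.7,0.6],-29.6,1],[[3.2,16.7,0.6],-29.6,1],[[3.2,16.7,0.6],-29.6,1],[[3.2,16.7,3],-29.6,1],[[3.2,16.7,6],-29.6,1],[[3.2,16.7,8],-29.6,1],[[3.2,16.7,8.2],-29.6,1],[[3.2,16.7,8.2],-29.6,1]]' | grep -vE "rot"
python3 -c "
from h import *
print(go((528.2,-341.1),2.6,7))"
```

```text
time: 19.57
tcp_pos: [0.5257, -0.3393, 0.0104]
contact_force: [0.4, -0.1, 0.7]
gripper_width: 0.0274
grasp_force: 15.0
([-0.19, 0.25, 0.34], 'turn', -0.1, 'j6 after', -35.5, 't', 19.6)
```

```bash
python3 -m crank '[[[0,0,0.2],0,1],[[0,0,0.35],0,1],[[0,0,0.35],0,1],[[0,0,0.35],0,1]]' | grep -E "tcp_pos|contact"
python3 -m crank '[[[0,0,0],0,0.5],[[0,0,0],0,0.5],[[0,0,0],0,0.5],[[0,0,0],0,0.5],[[0,0,-1],0,0.5],[[0,0,-3],0,0.5],[[0,0,-7],0,0.5],[[0,0,-10],0,0.5],[[0,0,-10],0,0.5]]' | grep -vE "rot"
python3 - <<'E'
from h import *
print(go((421.4,-151.5),141.5,90))
E
```

```text
tcp_pos: [0.5275, -0.3401, 0.0085]
contact_force: [-1.3, -0.5, 0.1]
time: 20.65
tcp_pos: [0.5299, -0.3417, 0.1148]
contact_force: [0.6, 0.3, 0.8]
gripper_width: 0.0464
grasp_force: 0.0
([19.52, -9.99, 2.29], 'turn', 41.1, 'j6 after', 18.7, 't', 20.6)
```

```bash
python3 -m crank '[[[19.5,-10,2.3],41.1,0.4],[[19.5,-10,2.3],41.1,0.4],[[19.5,-10,2.3],41.1,0.4],[[19.5,-10,2.3],41.1,0.4],[[19.5,-10,2.3],41.1,0.4],[[19.5,-10,2.3],41.1,0.4],[[19.5,-10,2.3],41.1,0.4],[[19.5,-10,2.3],41.1,0.4],[[19.5,-10,2.3],41.1,0.4],[[19.5,-10,2.3],41.1,0.4],[[19.5,-10,2.3],41.1,0.4]]' | grep -vE "rot"
python3 - <<'E'
from h import *
print(go((421.4,-151.5),141.5,3))
f=optics.grab_frame("side")
cv2.imwrite("pics/s8.png",cv2.resize(f["pixels"][145:235,250:370],(800,600),interpolation=cv2.INTER_CUBIC))
E
```

```text
time: 21.57
tcp_pos: [0.4189, -0.1505, 0.0847]
contact_force: [-0.7, -0.3, 0.0]
gripper_width: 0.0556
grasp_force: 0.0
([0.08, 0.25, 8.17], 'turn', 0.0, 'j6 after', 18.7, 't', 21.6)
```

View pics/s8.png

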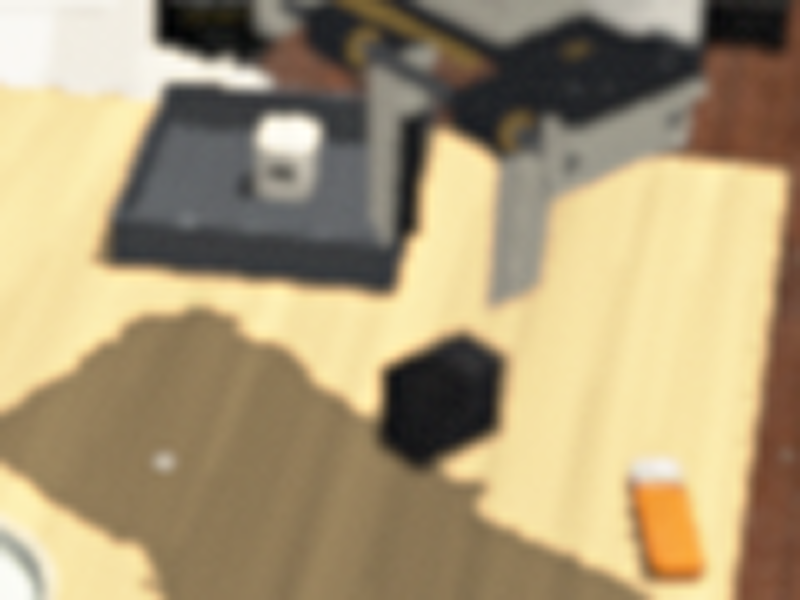

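```bash
python3 -m crank '[[[0.1,0.2,0],0,0.4],[[0.1,0.2,3],0,0.4],[[0.1,0.2,6],0,0.4],[[0.1,0.2,7.8],0,0.4],[[0.1,0.2,8.2],0,0.4],[[0.1,0.2,8.2],0,0.4],[[0.1,0.2,8.2],0,0.4]]' | grep -E "tcp_pos|contact"
python3 -m crank '[[[0,0,0],0,1],[[0,0,0],0,1],[[0,0,0],0,1],[[0,0,0],0,1],[[0,0,0],0,1],[[0,0,0],0,1]]' 15 | grep -vE "rot"
python3 -m crank '[[[0,0,-2],0,1],[[0,0,-5],0,1],[[0,0,-8],0,1],[[0,0,-9.5],0,1],[[0,0,-9.5],0,1],[[0,0,-9.5],0,1]]' | grep -vE "rot"
python3 - <<'E'
from h import *
f=optics.grab_frame("side")
print(go((525.8,-287.5),2.6,95))
E
```

```text
tcp_pos: [0.4211, -0.1504, 0.0033]
contact_force: [-0.1, 1.1, -0.2]
time: 22.7
tcp_pos: [0.421, -0.1503, 0.0031]
contact_force: [-0.2, -0.2, 7.2]
gripper_width: 0.0297
grasp_force: 15.0
time: 23.2
tcp_pos: [0.4207, -0.1502, 0.0978]
contact_force: [0.1, 0.3, -0.3]
gripper_width: 0.0298
grasp_force: 15.0
([-4.2, 16.83, 0.19], 'turn', -41.1, 'j6 after', -31.3, 't', 23.2)
```

```bash
python3 -m crank '[[[-4.2,16.8,0.2],-41.1,1],[[-4.2,16.8,0.2],-41.1,1],[[-4.2,16.8,0.2],-41.1,1],[[-4.2,16.8,0.2],-41.1,1],[[-4.2,16.8,0.2],-41.1,1],[[-4.2,16.8,0.2],-41.1,1],[[-4.2,16.8,0.2],-41.1,1],[[-4.2,16.8,0.2],-41.1,1],[[-4.2,16.8,3],-41.1,1],[[-4.2,16.8,6],-41.1,1],[[-4.2,16.8,8],-41.1,1],[[-4.2,16.8,8.4],-41.1,1],[[-4.2,16.8,8.4],-41.1,1],[[-4.2,16.8,8.4],-41.1,1]]' | grep -vE "rot"
python3 -c "
from h import *
print(go((525.8,-287.5),2.6,6.5))"
```

```text
time: 24.42
tcp_pos: [0.5264, -0.2875, 0.0145]
contact_force: [-0.4, 0.5, -0.2]
gripper_width: 0.03
grasp_force: 15.0
([0.0, -0.06, 0.8], 'turn', -0.0, 'j6 after', -31.3, 't', 24.4)
```

```bash
python3 -m crank '[[[0,0,0.4],0,1],[[0,0,0.75],0,1],[[0,0,0.75],0,1],[[0,0,0.75],0,1],[[0,0,0.75],0,1]]' | grep -E "tcp_pos|contact"
python3 -m crank '[[[0,0,0],0,0.45],[[0,0,0],0,0.45],[[0,0,0],0,0.45],[[0,0,0],0,0.45],[[0,0,-1],0,0.45],[[0,0,-3],0,0.45],[[0,0,-7],0,0.45],[[0,0,-10],0,0.45],[[0,0,-10],0,0.45]]' | grep -vE "rot"
python3 - <<'E'
from h import *
f=optics.grab_frame("top")
cv2.imwrite("pics/bt.png",f["pixels"])
m=lambda a:(V(a)>120)&((Sa(a)<75)|red(a)|((H(a)<12)|(H(a)>165))&(Sa(a)>40))
print(blob(f,(150,248,174,272),m,.039))
E
```

```text
tcp_pos: [0.5261, -0.2876, 0.0065]
contact_force: [-0.3, 0.3, -1.0]
time: 25.58
tcp_pos: [0.5287, -0.2892, 0.1131]
contact_force: [-0.0, 0.3, 0.6]
gripper_width: 0.0508
grasp_force: 0.0
(array([315.1, 255.7]), array([323.3, 259.6], dtype=float32), [57.1, 29.8], 0.6)
```

Run:
```python
from h import *
print(go((332,288.5),67.5,80))
```

```text
([58.55, -16.91, 2.7], 'turn', -64.9, 'j6 after', -26.5, 't', 25.6)
```

```bash
python3 -m crank '[[[58.5,-16.9,2.7],-64.9,0.5],[[58.5,-16.9,2.7],-64.9,0.5],[[58.5,-16.9,2.7],-64.9,0.5],[[58.5,-16.9,2.7],-64.9,0.5],[[58.5,-16.9,2.7],-64.9,0.5],[[58.5,-16.9,2.7],-64.9,0.5],[[58.5,-16.9,2.7],-64.9,0.5],[[58.5,-16.9,2.7],-64.9,0.5],[[58.5,-16.9,2.7],-64.9,0.5],[[58.5,-16.9,2.7],-64.9,0.5],[[58.5,-16.9,2.7],-64.9,0.5],[[58.5,-16.9,2.7],-64.9,0.5],[[58.5,-16.9,2.7],-64.9,0.5],[[58.5,-16.9,2.7],-64.9,0.5],[[58.5,-16.9,2.7],-64.9,0.5],[[58.5,-16.9,2.7],-64.9,0.5],[[58.5,-16.9,2.7],-64.9,0.5],[[58.5,-16.9,2.7],-64.9,0.5],[[58.5,-16.9,2.7],-64.9,0.5]]' | grep -vE "rot"
python3 -c "
from h import *
print(go((332,288.5),67.5,1.8))
f=optics.grab_frame('side');g=optics.grab_frame('top')
a=cv2.resize(f['pixels'][290:360,270:350],(456,400),interpolation=cv2.INTER_CUBIC)
b=cv2.resize(g['pixels'][175:235,320:380],(340,400),interpolation=cv2.INTER_CUBIC)
cv2.imwrite('pics/s9.png',np.hstack([a,b]))"
```

```text
time: 27.22
tcp_pos: [0.3305, 0.2881, 0.079]
contact_force: [-0.2, -0.4, -0.0]
gripper_width: 0.0464
grasp_force: 0.0
([-0.12, 0.1, 7.72], 'turn', -0.0, 'j6 after', -26.5, 't', 27.2)
```

View pics/s9.png

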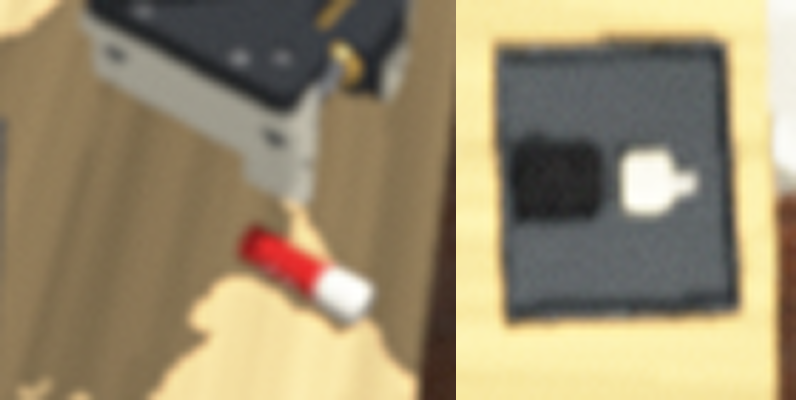

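```bash
python3 -m crank '[[[-0.1,0.1,3],0,0.5],[[-0.1,0.1,6],0,0.5],[[-0.1,0.1,7.2],0,0.5],[[-0.1,0.1,7.7],0,0.5],[[-0.1,0.1,7.7],0,0.5],[[-0.1,0.1,7.7],0,0.5]]' | grep -E "tcp_pos|contact"
python3 -m crank '[[[0,0,0],0,1],[[0,0,0],0,1],[[0,0,0],0,1],[[0,0,0],0,1],[[0,0,0],0,1],[[0,0,0],0,1],[[0,0,0],0,1]]' 12 | grep -vE "rot"
```

```text
tcp_pos: [0.3322, 0.2896, 0.0027]
contact_force: [-0.6, 0.4, 0.8]
time: 28.4
tcp_pos: [0.3317, 0.2898, 0.0023]
contact_force: [-0.9, 0.1, 4.7]
gripper_width: 0.0164
grasp_force: 12.0
```

```bash
python3 -m crank '[[[0,0,-2],0,1],[[0,0,-5],0,1],[[0,0,-8],0,1],[[0,0,-9],0,1],[[0,0,-9],0,1],[[0,0,-9],0,1]]' | grep -vE "rot"
python3 - <<'E'
from h import *
print(go((604.1,20.5),20,90))
E
```

```text
time: 28.9
tcp_pos: [0.3316, 0.2897, 0.092]
contact_force: [0.3, -0.3, -0.7]
gripper_width: 0.0163
grasp_force: 12.0
([-35.47, -14.46, 0.2], 'turn', 47.5, 'j6 after', -18.1, 't', 28.9)
```

```bash
python3 -m crank '[[[-35.5,-14.5,0.2],47.5,1],[[-35.5,-14.5,0.2],47.5,1],[[-35.5,-14.5,0.2],47.5,1],[[-35.5,-14.5,0.2],47.5,1],[[-35.5,-14.5,0.2],47.5,1],[[-35.5,-14.5,0.2],47.5,1],[[-35.5,-14.5,0.2],47.5,1],[[-35.5,-14.5,0.2],47.5,1],[[-35.5,-14.5,0.2],47.5,1],[[-35.5,-14.5,0.2],47.5,1],[[-35.5,-14.5,0.2],47.5,1],[[-35.5,-14.5,0.2],47.5,1],[[-35.5,-14.5,3],47.5,1],[[-35.5,-14.5,6],47.5,1],[[-35.5,-14.5,8],47.5,1],[[-35.5,-14.5,8],47.5,1],[[-35.5,-14.5,8],47.5,1]]' | grep -vE "rot"
python3 -c "
from h import *
print(go((604.1,20.5),20,5.5))"
```

```text
time: 30.32
tcp_pos: [0.6028, 0.0213, 0.0116]
contact_force: [0.5, 0.3, -0.1]
gripper_width: 0.0165
grasp_force: 12.0
([-0.12, 0.1, 0.61], 'turn', 0.1, 'j6 after', -18.1, 't', 30.3)
```

```bash
python3 -m crank '[[[0,0,0.3],0,1],[[0,0,0.5],0,1],[[0,0,0.6],0,1],[[0,0,0.6],0,1],[[0,0,0.6],0,1]]' | grep -E "tcp_pos|contact"
python3 -m crank '[[[0,0,0],0,0.95],[[0,0,0],0,0.8],[[0,0,0],0,0.7],[[0,0,0],0,0.7],[[0,0,0],0,0.7],[[0,0,-1],0,0.7],[[0,0,-3],0,0.7],[[0,0,-7],0,0.7],[[0,0,-10],0,0.7],[[0,0,-12],0,0.7],[[0,0,-12],0,0.7]]' | grep -vE "rot"
python3 - <<'E'
from h import *
print(go((350,20),20,150))
E
```

```text
tcp_pos: [0.6045, 0.02, 0.0067]
contact_force: [-0.1, -0.1, 0.4]
time: 31.65
tcp_pos: [0.6066, 0.02, 0.1316]
contact_force: [0.1, 0.8, 0.4]
gripper_width: 0.0277
grasp_force: 0.0
([8.79, -24.1, -2.03], 'turn', 0.0, 'j6 after', -16.7, 't', 31.6)
```

Back off and take a final look.

```bash
python3 -m crank '[[[9,-24,-2],0,0.7],[[9,-24,-2],0,0.7],[[9,-24,-2],0,0.7],[[9,-24,-2],0,0.7],[[9,-24,-2],0,0.7],[[9,-24,-2],0,0.7],[[9,-24,-2],0,0.7],[[9,-24,-2],0,0.7],[[9,-24,-2],0,0.7]]' | grep -E "tcp_pos|contact"
python3 - <<'E'
from h import *
f=optics.grab_frame("side");t=optics.grab_frame("top")
R_=lambda p,w,h:cv2.resize(p,(w,h),interpolation=cv2.INTER_CUBIC)
p=f["pixels"];q=t["pixels"]
top=np.hstack([R_(p[210:260,205:265],400,300),R_(p[155:195,260:320],400,300)])
bot=np.hstack([R_(p[305:370,170:275],400,300),R_(q[150:240,120:270],400,300)])
cv2.imwrite("pics/fin.png",np.vstack([top,bot]))
E
```

```text
tcp_pos: [0.3488, 0.0223, 0.1465]
contact_force: [0.5, 0.1, -0.1]
```

View pics/fin.png

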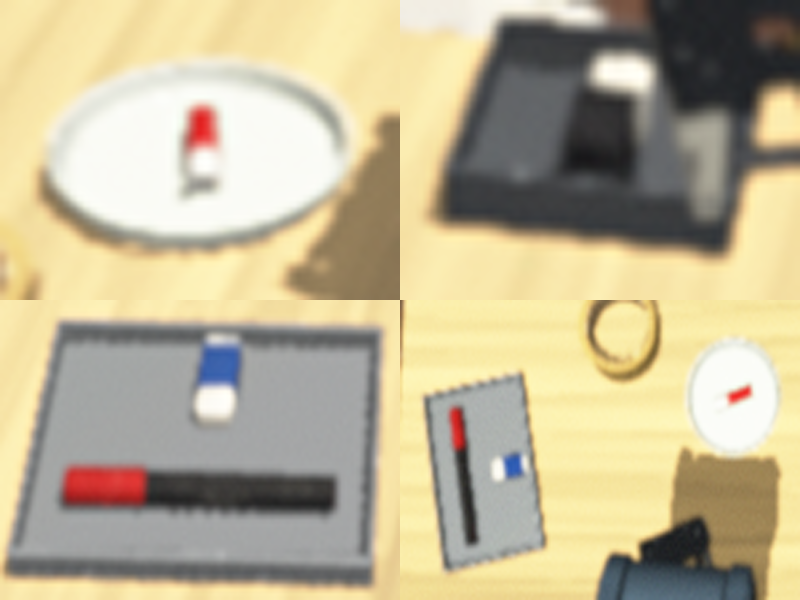

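Run:
```python
from h import *
u=np.array([.979,.203]);v=np.array([-.203,.979]);c=np.array([525.3,327.8])
for n,box in(("top",(150,195,172,215)),("side",(212,300,240,338))):
    f=optics.grab_frame(n); b=blob(f,box,lambda a:blue(a)|(V(a)>205)&(Sa(a)<40),.046)
    print(n,b,"uv",(b[1]-c)@u,(b[1]-c)@v)
```

```text
top (array([531.4, 291.9]), array([531.2, 292. ], dtype=float32), [21.7, 19.6], 10.5) uv -1.4912880493163652 -36.24590247802736
side (array([531.5, 289.9]), array([531.5, 289.8], dtype=float32), [21.2, 21.0], 100.1) uv -1.6442024780273021 -38.460611950683614
```

```bash
python3 -c "
from bench import ctrl; print(ctrl.job_done())"
```

```text
the job is handed in; nothing more can be done
None
```

I sorted all five things in the order asked and handed the job in after about 33 s of robot time. In the last pictures the marker and eraser lie in the long tray, both adaptors stand in the square tray and the battery lies in the dish. I never moved the tape or the can.

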